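# Pack the long box and the square tin into the gift carton

### The job

Finish packing the gift carton: lower the long slim box and the square steel tin into it beside the candle that is already packed, so that everything stands flat on the carton's floor at once, with lids up. Work out which space each piece needs, set the pieces down rather than drop them, and let go of them.

Things in the scene. Friction and masses are not known exactly. Their poses are not given: they have to be found in the camera images.
- carton: Open low cardboard carton, fixed. Origin: centre of its underside, on the worktop; z up, y along its long side, x roughly away from the robot, turned up to 20 degrees. Inside 138 (x) by 176 (y) mm; walls and floor 4 mm; rim at 44 mm; flaps hang outside, reaching 10 mm past the walls. A packed candle fills its +x +y corner; free: a 69 mm strip along the whole -x wall, and the +x -y corner.
- candle_top (a point): Centre of the top of the round candle tin, 67 mm wide, already packed and fixed in the carton: 50 mm above the worktop, at x = +33.5, y = +52.5 mm in the carton's frame. 107 mm are free between the tin and the carton's -y wall.
- long_box: Long slim cardboard gift box with a pale lid (fixed on), loose, 48 (x) by 150 (y) by 76 (z) mm, 0.15 to 0.31 kg. Origin: centre of its underside; y along its length, z up. Starts upright on the worktop to the left or right of the carton. Longer than the carton is wide. A wider box of the same card (90 by 90 by 60 mm) farther back is not part of the set.
- square_tin: Square plain steel tin with a closed lid (fixed on), loose, 60 (x) by 60 (y) by 80 (z) mm, 0.17 to 0.35 kg, plain upright faces square to its x and y axes. Origin: centre of its underside; z up. Starts upright on the worktop on the other side of the carton from the long box; which is left and which right varies.

How it is judged:
By the outcome, as a careful person would: the job done as asked, in the order asked, and still so for the second after the job is handed in, with the robot touching nothing.
It also fails if it takes over 64 s, if anything falls off the work surface, if the arm or the gripper's body presses on something with over 40 N, if the wrist force passes 120 N, or if a joint passes its speed limit or range.

### The arm

A 6-joint arm with a two-finger parallel gripper is mounted at the origin on a cart in front of the work surface, level with it; the furniture and walls round the work are solid. World frame = base frame: x ahead of the robot, y to its left, z up, the work surface at z = 0. Lengths are in mm, angles in rad, forces in N, time in s.
With the tool pointing down it reaches from about 350 to 875 mm from the base axis. Payload 15.5 kg.
Tool frame: the origin (TCP) lies on the centre line of the jaws, within the pads' length; the fingertips stand 17 mm ahead of it and the grasp point (between the pads) lies 2 mm behind it; z points along the fingers, y is the line along which they close (so a half turn about z gives the same grasp; the last joint's range is limited). The gripper opens to 85 mm and grips with 20 to 120 N. Pads are 22 mm wide; open, the fingers measure 114 mm over their backs; the gripper's body (76 mm by 85 mm) begins 54 mm behind the grasp point. The pads swing forward as they close: fully open they stand 13 mm farther back than shut.
Start: joints at [-1.198, 0.494, 1.345, -0, 1.302, -0.096], TCP at [281.829, -557.852, 224.877] pointing down, gripper open.
Joint ranges: [-2.91, 2.91], [-0.82, 2.16], [0.22, 2.67], [-1.22, 4.37], [0.12, 2.79], [-3.08, 3.08]. Speed limits (rad/s): [1.89, 1.89, 2.57, 3.01, 3.01, 3.01].

### API

Orientations are given as a unit quaternion [x, y, z, w].
In Python, from plant import bot gives the robot as it stands.
- The arm moves only by the shell command python3 -m handwheel 'ROWS' [OPENING]. ROWS is JSON, a list of rows, each an object of numbers: "x", "y", "z": the shift along the world's x, y, z in mm; "rx", "ry", "rz": the turn, a rotation vector about the world's x, y, z in degrees. A call has 1 to 8 rows; each row is the pose to reach, as a shift and turn from the pose commanded when the call began; what a row does not reach only later rows make up. A row lasts 1/10 s, in which the tool goes at most 50 mm and 8.59 degrees, less where a joint would pass 70% of its speed; a pose out of reach is approached as far as the arm can. A call with a gripper value outside its range is refused whole. OPENING is the finger opening in mm, from 0 to 85.4, set as the call begins (- or left out, the last holds). The fingers move at their own pace and stop on an object; the grip force is fixed at half the most. Time passes only in rows, so rows that repeat a pose let the fingers close. It gives the time, the measured TCP pose, the force, the opening and the grip force at its end, in the units of the state.
- bot.get_obs(): the state, without advancing time (a new reading comes with each control period).
- bot.snapshot(name): name is "side" or "top"; returns a dict with "image" (384x512x3 uint8, red, green, blue), "camera_matrix" (3x3 intrinsics, pixels), "k1" (the pictures are not rectified: a ray, as slopes to the right and down, at radius r is drawn at 1 + k1 r^2 times it, then the intrinsics apply), "pose" (4x4, takes a point from camera to world coordinates). Camera axes: x right, y up, looking along -z (the intrinsics and any distortion apply to the point x, -y, -z); pixel columns grow to the right and rows downward; lengths in mm; the calibration is good to about 2 mm. A picture is of the moment at which its call begins. There is no depth.
- bot.finish_job(): hands the job in; it is judged then, once.
The state is a dict: "time": time; "joints": joint angles; "dq": joint speeds; "joint_torque": joint torques, N m; "eef_pos": TCP position; "tool_rot": TCP orientation; "contact_force": force on the tool from outside, world axes, zero at the start; "moment": the same for the moment, N m; "gripper_width": opening from 0.0 (shut) to 1.0 (fully open); "grasp_force": force on a finger pad.
Only numpy, scipy, OpenCV 4.12 (cv2) and the standard library are available. Lean on these libraries where they do the work, as an engineer would, in place of code of your own. Each camera call takes 0.05 s, during which the arm holds its last target. There are 200 camera calls.

## Working session

There is one attempt and no reset: what is moved stays moved. The work goes in short steps, Python scripts to look and compute and a shell command to move; the robot and the scene stay as the last step left them, time stands still between calls to the robot, and variables do not carry over. Pictures are saved under pics/ and viewed, at most 10 in all, crops included, and the job is handed in when it is done.

```bash
mkdir -p pics; ls; python3 - <<'E'
from plant import bot
import cv2,pickle
o=bot.get_obs();print(o)
for n in("top","side"):
    s=bot.snapshot(n);pickle.dump(s,open(f"{n}0.pkl","wb"));cv2.imwrite(f"pics/{n}0.png",s["image"][:,:,::-1]);print(n,s["camera_matrix"],s["k1"],s["pose"].round(3) if hasattr(s["pose"],'round') else s["pose"])
E
```

```text
pics
{'time': 0.0, 'joints': array([-1.19851170e+00,  4.94174121e-01,  1.34612052e+00,  1.43338178e-05,
        1.30249559e+00, -9.55087540e-02]), 'dq': array([ 0.00120652, -0.00012746, -0.00076599, -0.00074725,  0.00080459,
        0.00041754]), 'joint_torque': array([-1.39341653e-03, -8.82154083e+01, -3.83882189e+01, -4.95955246e-04,
        9.77729709e-03,  2.57833494e-05]), 'eef_pos': array([ 281.694476  , -557.51586836,  224.30948563]), 'tool_rot': array([ 9.72770915e-01,  2.31767964e-01, -7.57574502e-05, -5.94016213e-04]), 'contact_force': array([-0.03326697, -0.52049304, -0.24399393]), 'moment': array([ 0.00136274,  0.03281716, -0.01352279]), 'grasp_force': 0.0, 'gripper_width': 1.0022549595490786}
top [[354.08586352   0.         256.53598502]
 [  0.         354.08586352 195.48089234]
 [  0.           0.           1.        ]] -0.0668856225212048 [[ 1.000000e-03  9.980000e-01 -6.600000e-02  4.315030e+02]
 [-1.000000e+00  1.000000e-03  8.000000e-03 -2.122000e+00]
 [ 8.000000e-03  6.600000e-02  9.980000e-01  1.101247e+03]
 [ 0.000000e+00  0.000000e+00  0.000000e+00  1.000000e+00]]
side [[451.88293055   0.         253.01621979]
 [  0.         451.88293055 196.12331463]
 [  0.           0.           1.        ]] -0.1314021676640492 [[-9.930000e-01  5.900000e-02 -9.800000e-02  3.492020e+02]
 [-1.140000e-01 -4.560000e-01  8.830000e-01  1.336377e+03]
 [ 8.000000e-03  8.880000e-01  4.590000e-01  7.746810e+02]
 [ 0.000000e+00  0.000000e+00  0.000000e+00  1.000000e+00]]
```

View pics/top0.png

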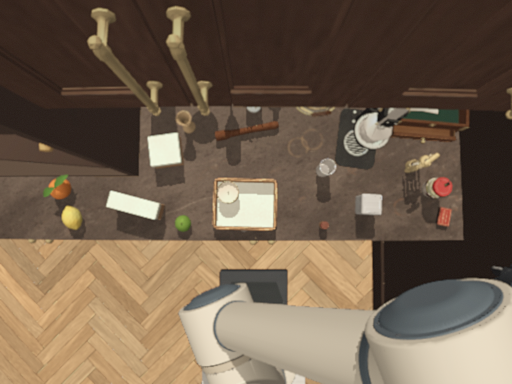

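View pics/side0.png

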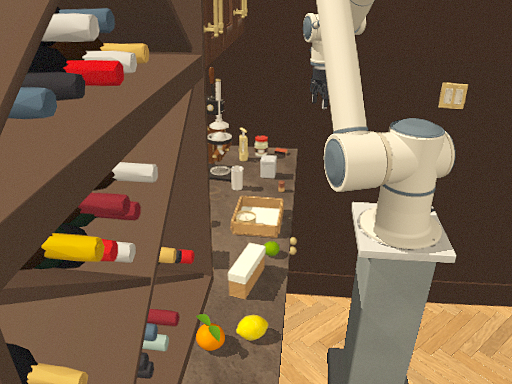

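Top view: long box lid at about (133,205), carton at (245,204) with the candle at (229,193), tin at (369,204). In the side view, the box is at (247,268), the carton at (258,215) and the tin at (268,166). Next I'll segment the tops and triangulate.

```bash
cat > h.py <<'E'
import numpy as np,cv2,pickle
def ray(s,px):
    K=s["camera_matrix"];k1=s["k1"]
    d=np.array([k1,0,0,0,0.])
    u=cv2.undistortPoints(np.array(px,float).reshape(-1,1,2),K,d,None,None,).reshape(-1,2)
    P=np.array(s["pose"]);v=np.c_[u[:,0],-u[:,1],-np.ones(len(u))]@P[:3,:3].T
    return P[:3,3],v
def plane(s,px,z):
    o,v=ray(s,px);return o+v*((z-o[2])/v[:,2])[:,None]
def tri(s1,p1,s2,p2):
    o1,v1=ray(s1,[p1]);o2,v2=ray(s2,[p2]);v1=v1[0]/np.linalg.norm(v1);v2=v2[0]/np.linalg.norm(v2)
    t=np.linalg.lstsq(np.c_[v1,-v2],o2-o1,rcond=None)[0]
    a,b=o1+t[0]*v1,o2+t[1]*v2
    return (a+b)/2,np.linalg.norm(a-b)
def proj(s,X):
    P=np.array(s["pose"]);c=(np.atleast_2d(X)-P[:3,3])@P[:3,:3]
    K=s["camera_matrix"];u=np.c_[c[:,0],-c[:,1]]/(-c[:,2:]);u=u*(1+s["k1"]*(u**2).sum(1))[:,None]
    return u@K[:2,:2].T+K[:2,2]
def load(n): return pickle.load(open(n+".pkl","rb"))
E
python3 - <<'E'
from h import *
t=load("top0");s=load("side0")
for n,S,boxes in(("top",t,dict(box=(95,180,170,230),tin=(350,185,392,225),carton=(205,170,285,240))),("side",s,dict(box=(215,235,280,305),tin=(255,150,282,182),carton=(225,190,290,240)))):
    for k,(a,b,c,d) in boxes.items():
        im=S["image"][b:d,a:c].astype(int)
        mx=im.max(2);sat=mx-im.min(2)
        m=((mx>120)&(sat<70)).astype(np.uint8) if k!="carton" else ((mx>110)&(sat>45)&(im[...,0]>im[...,2]+45)).astype(np.uint8)
        cs,_=cv2.findContours(m,cv2.RETR_EXTERNAL,cv2.CHAIN_APPROX_NONE)
        c0=max(cs,key=cv2.contourArea);r=cv2.minAreaRect(c0)
        print(n,k,cv2.contourArea(c0),(np.array(r[0])+[a,b]).round(1),r[1],r[2],(cv2.boxPoints(r)+[a,b]).round(1).tolist())
a=cv2.resize(t["image"][168:242,95:295],None,fx=4,fy=4,interpolation=cv2.INTER_CUBIC)
b=cv2.resize(s["image"][145:305,210:310],None,fx=3,fy=3,interpolation=cv2.INTER_CUBIC)[:, :]
c=cv2.resize(t["image"][180:230,345:395],None,fx=6,fy=6,interpolation=cv2.INTER_CUBIC)
cv2.imwrite("pics/c1.png",np.vstack([a,np.pad(c[:296],((0,0),(0,500),(0,0)))])[:,:,::-1]);cv2.imwrite("pics/c2.png",b[:,:,::-1])
E
```

```text
top box 907.5 [133.5 204.7] (54.76695251464844, 18.679807662963867) 14.743562698364258 [[104.6, 206.8], [109.4, 188.7], [162.3, 202.7], [157.6, 220.7]]
top tin 422.5 [369.  203.5] (21.0, 26.0) 90.0 [[356.0, 193.0], [382.0, 193.0], [382.0, 214.0], [356.0, 214.0]]
top carton 3292.5 [244.5 203.5] (65.38153076171875, 52.6024169921875) 1.5481576919555664 [[211.1, 228.9], [212.5, 176.4], [277.9, 178.1], [276.4, 230.7]]
side box 2055.0 [247. 267.] (64.0, 64.0) 90.0 [[215.0, 235.0], [279.0, 235.0], [279.0, 299.0], [215.0, 299.0]]
side tin 501.0 [268.  165.5] (31.0, 26.0) 90.0 [[255.0, 150.0], [281.0, 150.0], [281.0, 181.0], [255.0, 181.0]]
side carton 2356.0 [257.  214.5] (63.99999237060547, 48.99999237060547) -0.0 [[225.0, 239.0], [225.0, 190.0], [289.0, 190.0], [289.0, 239.0]]
```

View pics/c1.png

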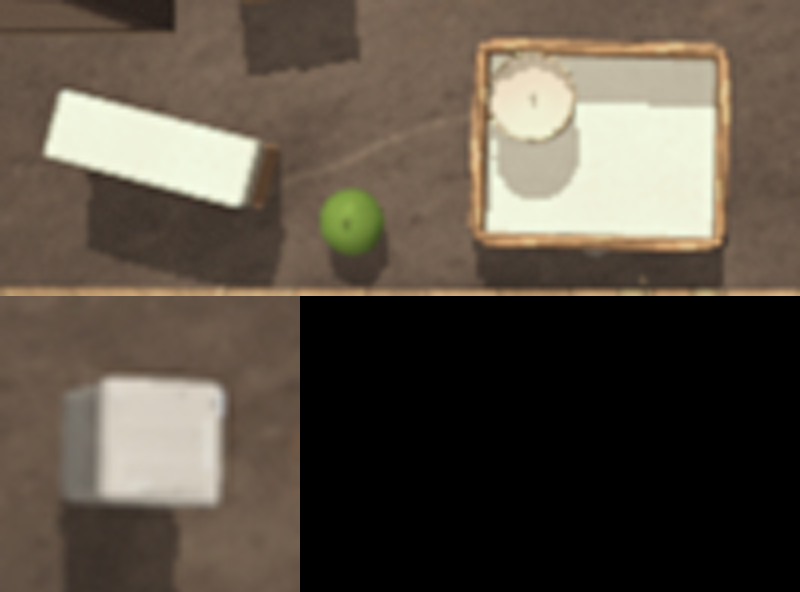

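View pics/c2.png

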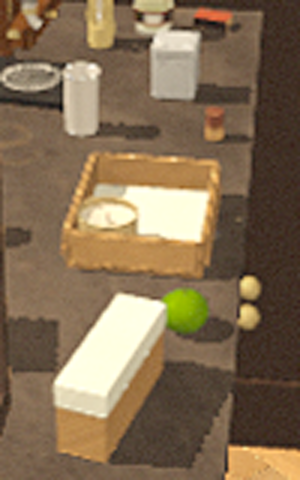

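The crops show sharp corners. In c1 these are the box lid (63,90),(258,140),(240,208),(43,156), the carton rim (480,40)–(723,248), the candle centre (532,98) and the tin top (101,378)–(219,505). In c2 they are the box's far lid corners (118,294),(167,304), the tin top and the rim corners.

```bash
python3 - <<'E'
from h import *
t=load("top0");s=load("side0")
def rect(a,b,c,d,f):
    im=cv2.resize(t["image"][b:d,a:c],None,fx=8,fy=8,interpolation=cv2.INTER_CUBIC).astype(int)
    m=f(im).astype(np.uint8);m=cv2.morphologyEx(m,cv2.MORPH_OPEN,np.ones((15,15)))
    c0=max(cv2.findContours(m,cv2.RETR_EXTERNAL,cv2.CHAIN_APPROX_NONE)[0],key=cv2.contourArea)
    return cv2.boxPoints(cv2.minAreaRect(c0)).astype(float),lambda p:(np.array(p)+.5)/8-.5+[a,b]
def rep(n,p,z):
    X=plane(t,p,z);e=np.diff(np.vstack([X,X[:1]]),axis=0)[:,:2]
    print(n,X.mean(0).round(1),"edges",np.linalg.norm(e,axis=1).round(1),"ang",np.degrees(np.arctan2(e[:,1],e[:,0])).round(1))
    return X
p,g=rect(95,180,172,232,lambda i:i.min(2)>165);rep("box",g(p),76)
p,g=rect(350,185,392,225,lambda i:i.min(2)>170);rep("tin",g(p),80)
p,g=rect(205,170,285,240,lambda i:(i[...,0]-i[...,2]>50)&(i.max(2)>130));rep("rim",g(p),44)
c=lambda x,y,f,o:(np.array([x,y])+.5)/f-.5+o
T=lambda x,y:c(x,y,4,[95,168]);T6=lambda x,y:c(x,y-296,6,[345,180]);S=lambda x,y:c(x,y,3,[210,145])
rep("rim hand",[T(479,40),T(730,45),T(723,249),T(472,246)],44)
rep("box hand",[T(63,90),T(258,140),T(240,208),T(43,156)],76)
rep("tin hand",[T6(101,378),T6(222,381),T6(219,506),T6(98,505)],80)
X=plane(t,[T(532,98)],50);print("candle",X)
for n,a,b in(("box",T(258,140),S(118,294)),("box",T(240,208),S(167,304)),("tin far +x",T6(222,381),S(155,30)),("tin far -x",T6(219,506),S(200,36)),("rim +x-y",T(730,45),S(93,152)),("rim -x-y",T(723,249),S(219,158)),("candle",T(532,98),S(108,213))):
    x,g=tri(t,a,s,b);print(n,x.round(1),"gap",g.round(1))
E
```

```text
box [472.6 351.9  76. ] edges [ 50.  150.9  49.6 150.5] ang [ -13.8 -104.7  165.8   75.4]
tin [ 476.4 -345.4   80. ] edges [55.7 57.2 55.9 57. ] ang [ -3.  -91.8 176.8  88. ]
rim [477.6  25.1  44. ] edges [157.2 196.2 157.3 194.3] ang [ -0.9 -91.4 178.4  88.6]
rim hand [476.6  24.   44. ] edges [188.5 152.7 186.8 154.1] ang [-91.1 177.9  89.4  -1.5]
box hand [471.9 351.6  76. ] edges [149.5  50.9 151.   50.2] ang [-104.1  166.    75.7  -15.7]
tin hand [ 474.7 -345.    80. ] edges [59.9 60.9 59.7 61.7] ang [-91.3 177.4  89.4  -2.4]
candle [[510.97001169  75.31688478  50.        ]]
box [477.8 273.3  73.1] gap 1.0
box [429.4 285.5  73.8] gap 1.1
tin far +x [ 505.7 -377.5   76.4] gap 1.6
tin far -x [ 444.3 -376.5   71.4] gap 0.8
rim +x-y [550.6 -72.9  41.8] gap 2.3
rim -x-y [399.8 -66.7  47. ] gap 1.5
candle [511.8  75.7  45.9] gap 1.1
```

Measured heights match the text (box 73, tin 71–76, rim 42–47, candle 46). My working poses are:

| Item | Position (mm) | Yaw (deg) |
|---|---|---|
| Carton | (476.5, 24) | −1.5 |
| Box | (472.2, 351.8) | −14.4 |
| Tin | (475.2, −345) | about −2 |

The tool's closing axis is at −63.2°, so it needs +48.8° for the box. I'll do the box first.

```bash
python3 -m handwheel '[{"x":10,"y":47,"rz":6},{"x":20,"y":94,"rz":12},{"x":30,"y":141,"rz":18},{"x":40,"y":188,"rz":24},{"x":50,"y":235,"rz":30},{"x":60,"y":282,"rz":36},{"x":70,"y":329,"rz":42},{"x":80,"y":376,"rz":48.8}]' 85
python3 -m handwheel '[{"x":10,"y":47},{"x":20,"y":94},{"x":30,"y":141},{"x":40,"y":188},{"x":50,"y":235},{"x":60,"y":282},{"x":70,"y":329},{"x":80,"y":376}]'
python3 -m handwheel '[{"x":10,"y":47},{"x":20,"y":94},{"x":30,"y":141,"z":-10},{"x":30.4,"y":157.6,"z":-25},{"x":30.4,"y":157.6,"z":-25},{"x":30.4,"y":157.6,"z":-25},{"x":30.4,"y":157.6,"z":-25}]'
```

```text
$[0]: bad value
$[0]: bad value
$[0]: bad value
```

```bash
python3 -m handwheel '[{"x":10,"y":47,"z":0,"rx":0,"ry":0,"rz":6},{"x":20,"y":94,"z":0,"rx":0,"ry":0,"rz":12},{"x":30,"y":141,"z":0,"rx":0,"ry":0,"rz":18},{"x":40,"y":188,"z":0,"rx":0,"ry":0,"rz":24},{"x":50,"y":235,"z":0,"rx":0,"ry":0,"rz":30},{"x":60,"y":282,"z":0,"rx":0,"ry":0,"rz":36},{"x":70,"y":329,"z":0,"rx":0,"ry":0,"rz":42},{"x":80,"y":376,"z":0,"rx":0,"ry":0,"rz":48.8}]' 85
```

```text
time: 0.9
eef_pos: [361.7, -180.0, 224.8]
tool_rot: [0.789, 0.614, 0.0, -0.0]
contact_force: [1.9, -0.4, -0.6]
gripper_width: 0.994
grasp_force: 0.0
```

```bash
python3 -m handwheel '[{"x":10,"y":47,"z":0,"rx":0,"ry":0,"rz":0},{"x":20,"y":94,"z":0,"rx":0,"ry":0,"rz":0},{"x":30,"y":141,"z":0,"rx":0,"ry":0,"rz":0},{"x":40,"y":188,"z":0,"rx":0,"ry":0,"rz":0},{"x":50,"y":235,"z":0,"rx":0,"ry":0,"rz":0},{"x":60,"y":282,"z":0,"rx":0,"ry":0,"rz":0},{"x":70,"y":329,"z":0,"rx":0,"ry":0,"rz":0},{"x":80,"y":376,"z":0,"rx":0,"ry":0,"rz":0}]'
python3 -m handwheel '[{"x":10,"y":47,"z":0,"rx":0,"ry":0,"rz":0},{"x":20,"y":94,"z":0,"rx":0,"ry":0,"rz":0},{"x":30,"y":140,"z":-10,"rx":0,"ry":0,"rz":0},{"x":30,"y":157,"z":-35,"rx":0,"ry":0,"rz":0},{"x":30,"y":157,"z":-65,"rx":0,"ry":0,"rz":0},{"x":30,"y":157,"z":-95,"rx":0,"ry":0,"rz":0},{"x":30,"y":157,"z":-95,"rx":0,"ry":0,"rz":0}]'
python3 - <<'E'
from plant import bot
import cv2,pickle,numpy as np
for n in("top","side"):
    s=bot.snapshot(n);pickle.dump(s,open(f"{n}1.pkl","wb"))
    if n=="side": i=s["image"][120:320,180:330]; 
    else: j=s["image"][150:250,80:260]
i=cv2.resize(i,None,fx=2,fy=2);j=cv2.resize(j,None,fx=2.7,fy=2.7)
h=max(i.shape[0],j.shape[0])
cv2.imwrite("pics/a1.png",np.hstack([np.pad(k,((0,h-k.shape[0]),(0,0),(0,0))) for k in(i,j)])[:,:,::-1])
E
```

```text
time: 1.7
eef_pos: [441.6, 196.3, 224.8]
tool_rot: [0.79, 0.613, -0.0, 0.0]
contact_force: [1.1, -1.0, 0.7]
gripper_width: 0.996
grasp_force: 0.0
time: 2.4
eef_pos: [469.6, 350.1, 126.3]
tool_rot: [0.79, 0.613, -0.003, -0.0]
contact_force: [0.2, -0.7, -0.5]
gripper_width: 0.995
grasp_force: 0.0
```

View pics/a1.png

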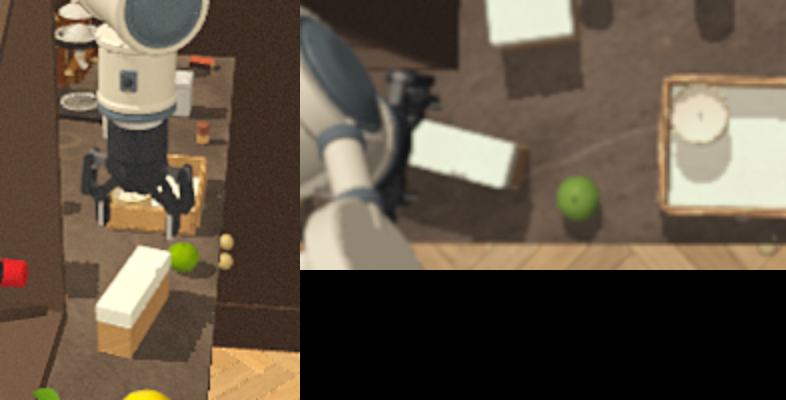

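```bash
python3 - <<'E'
from h import *
from plant import bot
print(bot.get_obs()["eef_pos"])
t=load("top1");s=load("side1")
u=np.array([np.cos(np.radians(-14.4)),np.sin(np.radians(-14.4)),0])
c=np.array([470,350,122.])
for X in (c+50*u,c-50*u,[472,352,76]):
    print(((proj(s,X)[0]-[180,120])*2).round(),((proj(t,X)[0]-[80,150])*2.7+[300,0]).round())
E
```

```text
[471.78969249 351.03547735 130.18440762]
[101. 239.] [440. 101.]
[173. 254.] [414. 195.]
[135. 276.] [441. 148.]
```

The jaws straddle the box as projected: in the crop the fingertips are at about (101,228) and (172,237), within a pixel or so sideways of the predicted positions. Next I'll descend and grip.

```bash
python3 -m handwheel '[{"x":0.4,"y":0.7,"z":-20,"rx":0,"ry":0,"rz":0},{"x":0.4,"y":0.7,"z":-40,"rx":0,"ry":0,"rz":0},{"x":0.4,"y":0.7,"z":-55,"rx":0,"ry":0,"rz":0},{"x":0.4,"y":0.7,"z":-66,"rx":0,"ry":0,"rz":0},{"x":0.4,"y":0.7,"z":-66,"rx":0,"ry":0,"rz":0},{"x":0.4,"y":0.7,"z":-66,"rx":0,"ry":0,"rz":0}]'
python3 -m handwheel '[{"x":0,"y":0,"z":0,"rx":0,"ry":0,"rz":0},{"x":0,"y":0,"z":0,"rx":0,"ry":0,"rz":0},{"x":0,"y":0,"z":0,"rx":0,"ry":0,"rz":0},{"x":0,"y":0,"z":0,"rx":0,"ry":0,"rz":0},{"x":0,"y":0,"z":0,"rx":0,"ry":0,"rz":0},{"x":0,"y":0,"z":0,"rx":0,"ry":0,"rz":0},{"x":0,"y":0,"z":0,"rx":0,"ry":0,"rz":0},{"x":0,"y":0,"z":0,"rx":0,"ry":0,"rz":0}]' 30
```

```text
time: 3.1
eef_pos: [472.8, 352.1, 65.0]
tool_rot: [0.79, 0.613, 0.001, 0.0]
contact_force: [0.8, 0.8, 0.2]
gripper_width: 0.992
grasp_force: 0.0
time: 3.9
eef_pos: [472.8, 352.0, 64.9]
tool_rot: [0.79, 0.613, 0.001, 0.0]
contact_force: [-0.1, -3.0, 11.9]
gripper_width: 0.525
grasp_force: 59.3
```

```bash
python3 -m handwheel '[{"x":0,"y":0,"z":10,"rx":0,"ry":0,"rz":0},{"x":0,"y":0,"z":30,"rx":0,"ry":0,"rz":0},{"x":0,"y":0,"z":60,"rx":0,"ry":0,"rz":0},{"x":0,"y":0,"z":90,"rx":0,"ry":0,"rz":0},{"x":0,"y":-15,"z":100,"rx":0,"ry":0,"rz":0},{"x":0,"y":-45,"z":100,"rx":0,"ry":0,"rz":0},{"x":0,"y":-80,"z":100,"rx":0,"ry":0,"rz":0},{"x":0,"y":-115,"z":100,"rx":0,"ry":0,"rz":0}]'
python3 -m handwheel '[{"x":-5,"y":-35,"z":0,"rx":0,"ry":0,"rz":2},{"x":-12,"y":-70,"z":0,"rx":0,"ry":0,"rz":5},{"x":-20,"y":-105,"z":0,"rx":0,"ry":0,"rz":8},{"x":-28,"y":-140,"z":0,"rx":0,"ry":0,"rz":11},{"x":-33,"y":-170,"z":0,"rx":0,"ry":0,"rz":13},{"x":-33,"y":-195,"z":0,"rx":0,"ry":0,"rz":13},{"x":-33,"y":-208,"z":0,"rx":0,"ry":0,"rz":13},{"x":-33,"y":-212,"z":0,"rx":0,"ry":0,"rz":13}]'
python3 -m handwheel '[{"x":0,"y":0,"z":-10,"rx":0,"ry":0,"rz":0},{"x":0,"y":0,"z":-20,"rx":0,"ry":0,"rz":0},{"x":0,"y":0,"z":-30,"rx":0,"ry":0,"rz":0},{"x":0,"y":0,"z":-40,"rx":0,"ry":0,"rz":0},{"x":0,"y":0,"z":-40,"rx":0,"ry":0,"rz":0},{"x":0,"y":0,"z":-40,"rx":0,"ry":0,"rz":0}]'
python3 - <<'E'
from plant import bot
import cv2,pickle,numpy as np
for n in("top","side"):
    s=bot.snapshot(n);pickle.dump(s,open(f"{n}2.pkl","wb"))
    if n=="side": i=s["image"][100:260,200:310]; 
    else: j=s["image"][150:250,190:300]
i=cv2.resize(i,None,fx=3.5,fy=3.5);j=cv2.resize(j,None,fx=3.7,fy=3.7)
h=max(i.shape[0],j.shape[0])
cv2.imwrite("pics/a2.png",np.hstack([np.pad(k,((0,h-k.shape[0]),(0,0),(0,0))) for k in(i,j)])[:,:,::-1])
E
```

```text
time: 4.7
eef_pos: [471.5, 235.1, 163.7]
tool_rot: [0.79, 0.613, -0.0, -0.0]
contact_force: [0.3, -0.6, -2.0]
gripper_width: 0.524
grasp_force: 61.5
time: 5.5
eef_pos: [438.9, 23.7, 163.8]
tool_rot: [0.716, 0.698, -0.0, -0.0]
contact_force: [-0.1, 0.5, -2.4]
gripper_width: 0.524
grasp_force: 61.5
time: 6.1
eef_pos: [439.0, 25.1, 123.5]
tool_rot: [0.716, 0.699, -0.0, -0.0]
contact_force: [0.0, 0.2, -1.8]
gripper_width: 0.519
grasp_force: 61.6
```

View pics/a2.png

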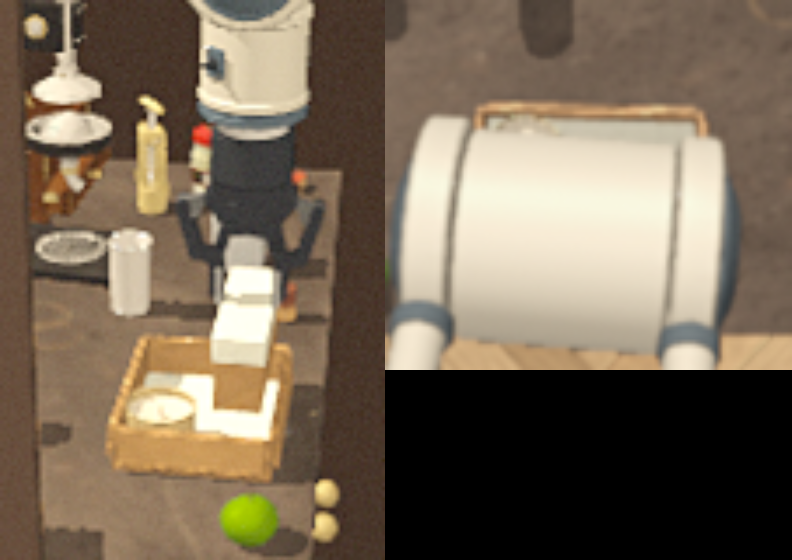

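The box hangs level above the carton's −x strip: in the crop, its near end bottom is at about (215,405)–(265,408). I'll check that against the projection.

```bash
python3 - <<'E'
from h import *
s=load("side2")
C=np.array([439,25,0]);a=np.radians(-1.4);R=np.array([[np.cos(a),-np.sin(a),0],[np.sin(a),np.cos(a),0],[0,0,1]])
f=lambda X:((proj(s,X)-[200,100])*3.5+1.25).round(0).tolist()
for z in(59.5,135.5):
    print(z,f((R@np.array([[24,75,z],[-24,75,z],[24,-75,z],[-24,-75,z]]).T).T+C))
c=np.array([476.5,24,0]);print("rim",f((R@np.array([[73,92,44],[-73,92,44],[73,-92,44],[-73,-92,44]]).T).T+c))
print("inner floor -x",f((R@np.array([[69,88,4],[-69,88,4],[-69,-88,4],[69,-88,4]]).T).T+c))
E
```

```text
59.5 [[210.0, 409.0], [263.0, 413.0], [229.0, 334.0], [277.0, 338.0]]
135.5 [[211.0, 335.0], [265.0, 339.0], [230.0, 265.0], [280.0, 268.0]]
rim [[113.0, 426.0], [273.0, 439.0], [145.0, 334.0], [290.0, 345.0]]
inner floor -x [[118.0, 462.0], [268.0, 474.0], [284.0, 381.0], [149.0, 371.0]]
```

```bash
python3 -m handwheel '[{"x":0,"y":0,"z":-10,"rx":0,"ry":0,"rz":0},{"x":0,"y":0,"z":-20,"rx":0,"ry":0,"rz":0},{"x":0,"y":0,"z":-30,"rx":0,"ry":0,"rz":0},{"x":0,"y":0,"z":-38,"rx":0,"ry":0,"rz":0},{"x":0,"y":0,"z":-44,"rx":0,"ry":0,"rz":0},{"x":0,"y":0,"z":-48,"rx":0,"ry":0,"rz":0},{"x":0,"y":0,"z":-51,"rx":0,"ry":0,"rz":0},{"x":0,"y":0,"z":-51,"rx":0,"ry":0,"rz":0}]'
python3 -m handwheel '[{"x":0,"y":0,"z":-1,"rx":0,"ry":0,"rz":0},{"x":0,"y":0,"z":-2,"rx":0,"ry":0,"rz":0},{"x":0,"y":0,"z":-3,"rx":0,"ry":0,"rz":0},{"x":0,"y":0,"z":-3,"rx":0,"ry":0,"rz":0}]'
```

```text
time: 7.0
eef_pos: [439.1, 24.9, 72.6]
tool_rot: [0.716, 0.698, -0.0, -0.0]
contact_force: [-0.7, 0.1, -2.0]
gripper_width: 0.523
grasp_force: 61.6
time: 7.4
eef_pos: [439.2, 24.9, 69.9]
tool_rot: [0.716, 0.698, 0.0, 0.0]
contact_force: [0.3, 0.4, -1.5]
gripper_width: 0.524
grasp_force: 61.6
```

```bash
python3 -m handwheel '[{"x":0,"y":0,"z":-0.5,"rx":0,"ry":0,"rz":0},{"x":0,"y":0,"z":-1,"rx":0,"ry":0,"rz":0},{"x":0,"y":0,"z":-1,"rx":0,"ry":0,"rz":0}]'
python3 -m handwheel '[{"x":0,"y":0,"z":-0.3,"rx":0,"ry":0,"rz":0},{"x":0,"y":0,"z":-0.6,"rx":0,"ry":0,"rz":0},{"x":0,"y":0,"z":-0.6,"rx":0,"ry":0,"rz":0}]'
```

```text
time: 7.7
eef_pos: [439.5, 24.8, 69.1]
tool_rot: [0.716, 0.698, 0.0, 0.0]
contact_force: [0.5, 0.5, 4.6]
gripper_width: 0.522
grasp_force: 63.0
time: 8.0
eef_pos: [439.8, 24.8, 68.8]
tool_rot: [0.716, 0.698, 0.0, 0.0]
contact_force: [-2.0, -0.3, 16.7]
gripper_width: 0.524
grasp_force: 65.0
```

The box is on the floor (16 N). I'll ease off, release and lift clear.

```bash
python3 -m handwheel '[{"x":0,"y":0,"z":0.6,"rx":0,"ry":0,"rz":0},{"x":0,"y":0,"z":0.6,"rx":0,"ry":0,"rz":0}]'
python3 -m handwheel '[{"x":0,"y":0,"z":0,"rx":0,"ry":0,"rz":0},{"x":0,"y":0,"z":0,"rx":0,"ry":0,"rz":0},{"x":0,"y":0,"z":0,"rx":0,"ry":0,"rz":0},{"x":0,"y":0,"z":0,"rx":0,"ry":0,"rz":0},{"x":0,"y":0,"z":0,"rx":0,"ry":0,"rz":0},{"x":0,"y":0,"z":0,"rx":0,"ry":0,"rz":0}]' 75
python3 -m handwheel '[{"x":0,"y":0,"z":10,"rx":0,"ry":0,"rz":0},{"x":0,"y":0,"z":25,"rx":0,"ry":0,"rz":0},{"x":0,"y":0,"z":50,"rx":0,"ry":0,"rz":0},{"x":0,"y":0,"z":80,"rx":0,"ry":0,"rz":0},{"x":0,"y":-20,"z":100,"rx":0,"ry":0,"rz":0},{"x":0,"y":-55,"z":110,"rx":0,"ry":0,"rz":-7},{"x":5,"y":-95,"z":110,"rx":0,"ry":0,"rz":-14},{"x":10,"y":-135,"z":110,"rx":0,"ry":0,"rz":-21}]' 85
```

```text
time: 8.2
eef_pos: [439.5, 24.8, 69.1]
tool_rot: [0.716, 0.698, 0.0, 0.0]
contact_force: [0.0, -0.2, 4.7]
gripper_width: 0.521
grasp_force: 62.9
time: 8.8
eef_pos: [439.2, 24.8, 68.9]
tool_rot: [0.716, 0.698, -0.0, -0.0]
contact_force: [0.3, -0.4, -1.2]
gripper_width: 0.88
grasp_force: 0.0
time: 9.6
eef_pos: [449.3, -111.5, 180.2]
tool_rot: [0.832, 0.555, 0.001, 0.001]
contact_force: [1.7, -0.2, 0.9]
gripper_width: 0.995
grasp_force: 0.0
```

```bash
python3 -m handwheel '[{"x":4,"y":-30,"z":0,"rx":0,"ry":0,"rz":-8},{"x":8,"y":-60,"z":0,"rx":0,"ry":0,"rz":-16},{"x":12,"y":-90,"z":0,"rx":0,"ry":0,"rz":-24},{"x":16,"y":-120,"z":0,"rx":0,"ry":0,"rz":-32},{"x":20,"y":-150,"z":0,"rx":0,"ry":0,"rz":-40},{"x":24,"y":-180,"z":0,"rx":0,"ry":0,"rz":-48},{"x":26,"y":-210,"z":0,"rx":0,"ry":0,"rz":-56},{"x":26,"y":-235,"z":0,"rx":0,"ry":0,"rz":-64}]'
python3 -m handwheel '[{"x":0,"y":0,"z":-10,"rx":0,"ry":0,"rz":-5.6},{"x":0,"y":0,"z":-25,"rx":0,"ry":0,"rz":-5.6},{"x":0,"y":0,"z":-40,"rx":0,"ry":0,"rz":-5.6},{"x":0,"y":0,"z":-40,"rx":0,"ry":0,"rz":-5.6}]'
python3 - <<'E'
from plant import bot
from h import *
o=bot.get_obs();print(o["eef_pos"],o["tool_rot"])
for n in("top","side"):
    s=bot.snapshot(n);pickle.dump(s,open(f"{n}3.pkl","wb"))
    if n=="side": i=s["image"][110:250,215:310]; 
    else: j=s["image"][165:245,200:300]
print((proj(s,[[475,-315,80],[475,-375,80],[475,-402,130],[475,-288,130]])-[215,110])*4)
i=cv2.resize(i,None,fx=4,fy=4);j=cv2.resize(j,None,fx=4,fy=4)
h=max(i.shape[0],j.shape[0])
cv2.imwrite("pics/a3.png",np.hstack([np.pad(k,((0,h-k.shape[0]),(0,0),(0,0))) for k in(i,j)])[:,:,::-1])
E
```

```text
time: 10.4
eef_pos: [475.2, -346.7, 179.7]
tool_rot: [1.0, 0.028, 0.0, 0.0]
contact_force: [0.3, -0.4, -0.4]
gripper_width: 0.996
grasp_force: 0.0
time: 10.8
eef_pos: [474.3, -344.4, 138.0]
tool_rot: [1.0, -0.017, -0.001, -0.001]
contact_force: [0.1, 0.6, 0.6]
gripper_width: 0.995
grasp_force: 0.0
[ 474.31092532 -344.42435796  137.97040646] [ 9.99846275e-01 -1.74769194e-02 -1.06581006e-03 -9.20746941e-04]
[[210.82090462 200.51626457]
 [215.82989397 177.91815252]
 [219.14512452 122.65102862]
 [209.58165394 163.45792401]]
```

View pics/a3.png

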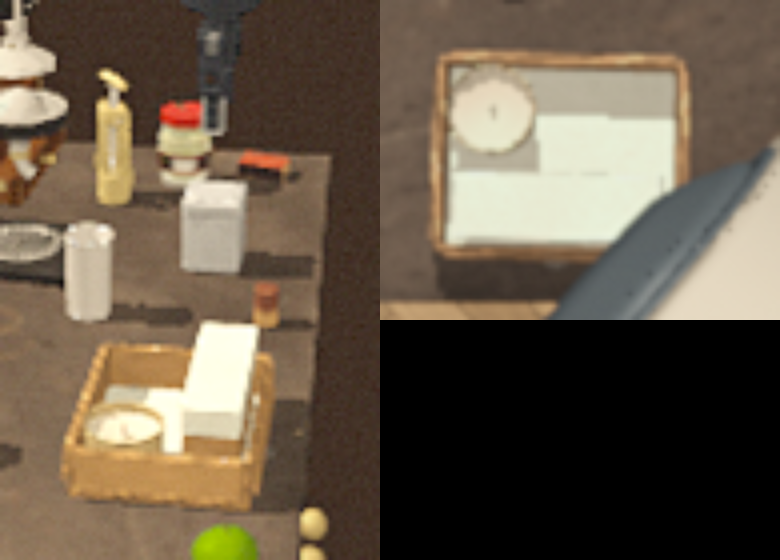

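The side crop shows the long box standing flat in the strip, with its lid top at (185–258, 322–437). The near finger at (212,130) is above the tin top at (215,195). I'll descend on the tin.

```bash
python3 -m handwheel '[{"x":0,"y":0,"z":-15,"rx":0,"ry":0,"rz":0},{"x":0,"y":0,"z":-30,"rx":0,"ry":0,"rz":0},{"x":0,"y":0,"z":-45,"rx":0,"ry":0,"rz":0},{"x":0,"y":0,"z":-60,"rx":0,"ry":0,"rz":0},{"x":0,"y":0,"z":-72,"rx":0,"ry":0,"rz":0},{"x":0,"y":0,"z":-81,"rx":0,"ry":0,"rz":0},{"x":0,"y":0,"z":-81,"rx":0,"ry":0,"rz":0},{"x":0,"y":0,"z":-81,"rx":0,"ry":0,"rz":0}]'
python3 -m handwheel '[{"x":0,"y":0,"z":0,"rx":0,"ry":0,"rz":0},{"x":0,"y":0,"z":0,"rx":0,"ry":0,"rz":0},{"x":0,"y":0,"z":0,"rx":0,"ry":0,"rz":0},{"x":0,"y":0,"z":0,"rx":0,"ry":0,"rz":0},{"x":0,"y":0,"z":0,"rx":0,"ry":0,"rz":0},{"x":0,"y":0,"z":0,"rx":0,"ry":0,"rz":0},{"x":0,"y":0,"z":0,"rx":0,"ry":0,"rz":0},{"x":0,"y":0,"z":0,"rx":0,"ry":0,"rz":0}]' 40
```

```text
time: 11.7
eef_pos: [475.4, -345.3, 58.3]
tool_rot: [1.0, -0.017, 0.0, 0.0]
contact_force: [-0.1, 0.1, 0.4]
gripper_width: 0.997
grasp_force: 0.0
time: 12.5
eef_pos: [475.6, -345.7, 58.9]
tool_rot: [1.0, -0.017, 0.001, 0.001]
contact_force: [-1.9, -1.0, 9.2]
gripper_width: 0.682
grasp_force: 62.8
```

```bash
python3 -m handwheel '[{"x":0,"y":0,"z":10,"rx":0,"ry":0,"rz":0},{"x":0,"y":0,"z":30,"rx":0,"ry":0,"rz":0},{"x":0,"y":0,"z":60,"rx":0,"ry":0,"rz":0},{"x":0,"y":0,"z":90,"rx":0,"ry":0,"rz":0},{"x":3,"y":15,"z":110,"rx":0,"ry":0,"rz":0},{"x":8,"y":45,"z":110,"rx":0,"ry":0,"rz":0},{"x":12,"y":80,"z":110,"rx":0,"ry":0,"rz":0},{"x":16,"y":115,"z":110,"rx":0,"ry":0,"rz":0}]'
python3 -m handwheel '[{"x":3,"y":35,"z":0,"rx":0,"ry":0,"rz":0.5},{"x":6,"y":70,"z":0,"rx":0,"ry":0,"rz":0.5},{"x":9,"y":105,"z":0,"rx":0,"ry":0,"rz":0.5},{"x":12,"y":140,"z":0,"rx":0,"ry":0,"rz":0.5},{"x":15,"y":175,"z":0,"rx":0,"ry":0,"rz":0.5},{"x":15.3,"y":200,"z":0,"rx":0,"ry":0,"rz":0.5},{"x":15.3,"y":213,"z":0,"rx":0,"ry":0,"rz":0.5},{"x":15.3,"y":217.4,"z":0,"rx":0,"ry":0,"rz":0.5}]'
python3 -m handwheel '[{"x":0,"y":0,"z":-5,"rx":0,"ry":0,"rz":0},{"x":0,"y":0,"z":-10,"rx":0,"ry":0,"rz":0},{"x":0,"y":0,"z":-10,"rx":0,"ry":0,"rz":0}]'
python3 - <<'E'
from plant import bot
from h import *
o=bot.get_obs();print(o["eef_pos"])
for n in("top","side"):
    s=bot.snapshot(n);pickle.dump(s,open(f"{n}4.pkl","wb"))
f=lambda x:((proj(s,x)-[205,90])*4+1.5).round().tolist()
a=np.radians(-1.5);R=np.array([[np.cos(a),-np.sin(a),0],[np.sin(a),np.cos(a),0],[0,0,1]])
e=o["eef_pos"]*[1,1,0]+[0,0,o["eef_pos"][2]-58.5]
print("tin",f(np.array([[30,30,0],[-30,30,0],[30,30,80],[-30,30,80]])@R.T+e))
print("box",f(np.array([[-13,75,80],[-61,75,80],[-13,-75,80],[-61,-75,80]])@R.T+[476.5,24,0]))
cv2.imwrite("pics/a4.png",cv2.resize(s["image"][90:240,205:310],None,fx=4,fy=4)[:,:,::-1])
E
```

```text
time: 13.3
eef_pos: [491.1, -229.0, 168.6]
tool_rot: [1.0, -0.018, 0.0, 0.0]
contact_force: [0.2, 0.4, -2.9]
gripper_width: 0.682
grasp_force: 66.4
time: 14.1
eef_pos: [506.4, -11.8, 168.3]
tool_rot: [1.0, -0.012, 0.0, 0.0]
contact_force: [-1.1, -1.0, -2.7]
gripper_width: 0.68
grasp_force: 66.4
time: 14.4
eef_pos: [506.0, -13.6, 157.0]
tool_rot: [1.0, -0.014, -0.001, -0.0]
contact_force: [-0.1, 0.0, -3.4]
gripper_width: 0.677
grasp_force: 66.4
[506.04128694 -13.60999236 157.01122346]
tin [[144.0, 411.0], [216.0, 416.0], [144.0, 323.0], [218.0, 328.0]]
box [[219.0, 485.0], [280.0, 490.0], [242.0, 401.0], [297.0, 405.0]]
```

View pics/a4.png

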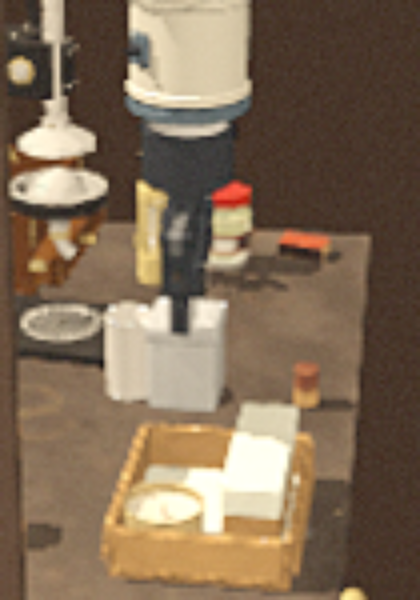

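The tin hangs level, with its near bottom edge at (150,406)–(217,411), within 1–2 px of the prediction. The gap to the box is also as predicted, so I'll lower it.

```bash
python3 -m handwheel '[{"x":0,"y":0,"z":-12,"rx":0,"ry":0,"rz":0},{"x":0,"y":0,"z":-24,"rx":0,"ry":0,"rz":0},{"x":0,"y":0,"z":-36,"rx":0,"ry":0,"rz":0},{"x":0,"y":0,"z":-48,"rx":0,"ry":0,"rz":0},{"x":0,"y":0,"z":-60,"rx":0,"ry":0,"rz":0},{"x":0,"y":0,"z":-70,"rx":0,"ry":0,"rz":0},{"x":0,"y":0,"z":-78,"rx":0,"ry":0,"rz":0},{"x":0,"y":0,"z":-80,"rx":0,"ry":0,"rz":0}]'
python3 -m handwheel '[{"x":0,"y":0,"z":-4,"rx":0,"ry":0,"rz":0},{"x":0,"y":0,"z":-8,"rx":0,"ry":0,"rz":0},{"x":0,"y":0,"z":-10,"rx":0,"ry":0,"rz":0},{"x":0,"y":0,"z":-12,"rx":0,"ry":0,"rz":0},{"x":0,"y":0,"z":-13,"rx":0,"ry":0,"rz":0},{"x":0,"y":0,"z":-13,"rx":0,"ry":0,"rz":0}]'
python3 -m handwheel '[{"x":0,"y":0,"z":-0.6,"rx":0,"ry":0,"rz":0},{"x":0,"y":0,"z":-1.2,"rx":0,"ry":0,"rz":0},{"x":0,"y":0,"z":-1.8,"rx":0,"ry":0,"rz":0},{"x":0,"y":0,"z":-1.8,"rx":0,"ry":0,"rz":0}]'
```

```text
time: 15.3
eef_pos: [506.2, -12.8, 77.1]
tool_rot: [1.0, -0.013, -0.001, -0.0]
contact_force: [-0.1, -0.8, -3.0]
gripper_width: 0.681
grasp_force: 66.4
time: 15.9
eef_pos: [506.5, -12.7, 64.8]
tool_rot: [1.0, -0.013, -0.0, -0.0]
contact_force: [0.6, 0.6, -3.4]
gripper_width: 0.682
grasp_force: 66.4
time: 16.3
eef_pos: [506.5, -12.8, 63.0]
tool_rot: [1.0, -0.013, -0.0, -0.0]
contact_force: [-1.1, 0.3, -2.6]
gripper_width: 0.68
grasp_force: 66.5
```

```bash
python3 -m handwheel '[{"x":0,"y":0,"z":-0.4,"rx":0,"ry":0,"rz":0},{"x":0,"y":0,"z":-0.8,"rx":0,"ry":0,"rz":0},{"x":0,"y":0,"z":-0.8,"rx":0,"ry":0,"rz":0}]'
```

```text
time: 16.6
eef_pos: [506.6, -12.8, 62.9]
tool_rot: [1.0, -0.013, 0.0, 0.0]
contact_force: [-3.6, -1.3, 12.2]
gripper_width: 0.68
grasp_force: 68.1
```

```bash
python3 -m handwheel '[{"x":0,"y":0,"z":0.4,"rx":0,"ry":0,"rz":0},{"x":0,"y":0,"z":0.4,"rx":0,"ry":0,"rz":0}]'
python3 -m handwheel '[{"x":0,"y":0,"z":0,"rx":0,"ry":0,"rz":0},{"x":0,"y":0,"z":0,"rx":0,"ry":0,"rz":0},{"x":0,"y":0,"z":0,"rx":0,"ry":0,"rz":0},{"x":0,"y":0,"z":0,"rx":0,"ry":0,"rz":0},{"x":0,"y":0,"z":0,"rx":0,"ry":0,"rz":0},{"x":0,"y":0,"z":0,"rx":0,"ry":0,"rz":0}]' 72
python3 -m handwheel '[{"x":0,"y":0,"z":8,"rx":0,"ry":0,"rz":0},{"x":0,"y":0,"z":20,"rx":0,"ry":0,"rz":0},{"x":0,"y":0,"z":40,"rx":0,"ry":0,"rz":0},{"x":0,"y":0,"z":70,"rx":0,"ry":0,"rz":0},{"x":0,"y":0,"z":105,"rx":0,"ry":0,"rz":0},{"x":0,"y":-35,"z":120,"rx":0,"ry":0,"rz":0},{"x":0,"y":-75,"z":120,"rx":0,"ry":0,"rz":0},{"x":0,"y":-115,"z":120,"rx":0,"ry":0,"rz":0}]'
python3 -m handwheel '[{"x":0,"y":-40,"z":0,"rx":0,"ry":0,"rz":0},{"x":0,"y":-80,"z":0,"rx":0,"ry":0,"rz":0},{"x":0,"y":-120,"z":0,"rx":0,"ry":0,"rz":0},{"x":0,"y":-160,"z":0,"rx":0,"ry":0,"rz":0},{"x":0,"y":-190,"z":0,"rx":0,"ry":0,"rz":0},{"x":0,"y":-200,"z":0,"rx":0,"ry":0,"rz":0},{"x":0,"y":-200,"z":0,"rx":0,"ry":0,"rz":0},{"x":0,"y":-200,"z":0,"rx":0,"ry":0,"rz":0}]'
python3 - <<'E'
from plant import bot
from h import *
v=[]
for n in("top","side"):
    s=bot.snapshot(n);pickle.dump(s,open(f"{n}5.pkl","wb"))
    v.append(cv2.resize(s["image"][165:245,200:300] if n=="top" else s["image"][160:250,215:305],(480,480) if n=="side" else (480*100//100//2*1,384//2*1),interpolation=cv2.INTER_CUBIC) if n=="side" else cv2.resize(s["image"][170:240,205:285],(320,280),interpolation=cv2.INTER_CUBIC))
cv2.imwrite("pics/a5.png",np.hstack([v[1],np.pad(v[0],((0,200),(0,0),(0,0)))])[:,:,::-1])
E
```

```text
time: 16.8
eef_pos: [506.6, -12.8, 62.9]
tool_rot: [1.0, -0.013, 0.0, 0.0]
contact_force: [-1.8, -1.3, 6.9]
gripper_width: 0.688
grasp_force: 67.5
time: 17.4
eef_pos: [506.5, -12.7, 62.7]
tool_rot: [1.0, -0.013, 0.0, -0.0]
contact_force: [-0.7, -0.2, -0.3]
gripper_width: 0.844
grasp_force: 0.0
time: 18.2
eef_pos: [506.8, -129.0, 184.7]
tool_rot: [1.0, -0.012, 0.001, 0.0]
contact_force: [0.9, -0.4, -0.2]
gripper_width: 0.846
grasp_force: 0.0
time: 19.0
eef_pos: [506.4, -326.8, 183.1]
tool_rot: [1.0, -0.013, -0.0, -0.0]
contact_force: [0.5, 1.0, -0.7]
gripper_width: 0.841
grasp_force: 0.0
```

View pics/a5.png

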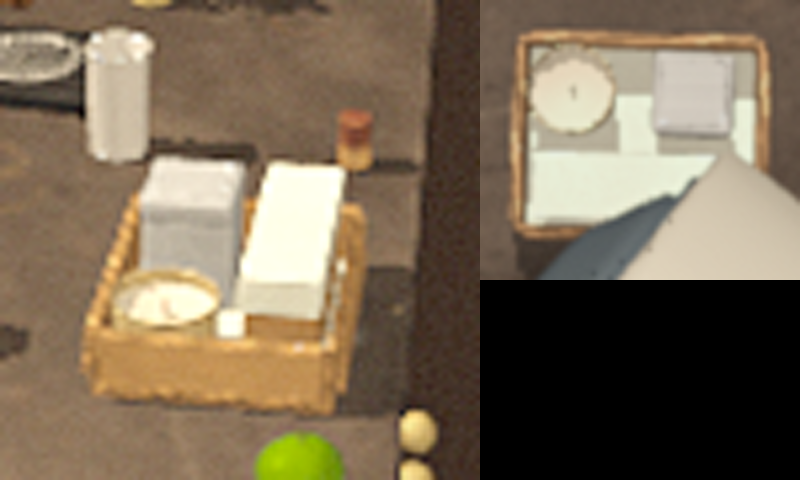

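The side view shows the tin (140–245, 158–300), the long box (238–345, 165–335) and the candle all standing upright inside the carton. The gripper is clear, so I'm handing in.

```bash
python3 -c "
from plant import bot
print(bot.finish_job())"
```

```text
the job is handed in; nothing more can be done
None
```

I set the long box and the square tin down in the carton beside the candle and released both; the last pictures show them standing flat with lids up, and I handed the job in at about 19 s (no verdict came back).

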